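# Swap two jars between the spring-pusher lanes of a counter display

## Task

In the three-lane counter display the red-lidded jar stands behind the yellow label and the yellow-lidded jar behind the red one. Swap them so that each stands behind the label of its own colour, using the empty lane with the white label as the halfway place for whichever jar you move first. Load a lane each time by pushing the jar gently back against its spring pusher until it clears the front stop, then setting it down upright on the lane floor and letting go; do not bang the glass, and leave the other things on the counter alone.

Things in the scene. Friction and masses are not known exactly. Their poses are not given: they have to be found in the camera images.
- display: wooden three-lane counter display, fixed, 214 deep x 312 wide x 211 mm high with deck rail. Origin: under its middle, on the counter; x points from its open front into the display (away from the robot), y to its left, z up. Lanes lie at y = +100, 0 and -100 mm, floors 12 mm above the counter; label clips sit on the front edge. A deck with bread covers the rear
- deck_edge (a point): middle of the lower front edge of the goods deck, 165 mm above the counter, 38 mm behind the lane points. Its wire rail rises 46 mm above this point, the bread on it 70 mm. At the lanes an upright gripper's body would strike it: lean the hand back towards the robot by 20 to 40 degrees, keeping the jar upright
- lane_red (a point): point on the lane floor behind the red label, in the lane's middle: the nominal place of a seated jar's axis; axes as the display. Each lane has a slide-in insert (front stop, wire guides, pusher) that sits anywhere from 16 mm nearer (-x) to 10 mm deeper (+x) than nominal; this is not measured, so feel for it or see it. The lane order differs each time
- lane_gold (a point): point on the lane floor behind the yellow label, in the lane's middle: the nominal place of a seated jar's axis; axes as the display. The insert's clear plastic front stop: inner face 28 mm in front (-x) of the insert's own seat point, 5 mm thick, 22 mm high. A jar in place touches it. Wire guides run 41 mm to either side of the lane's middle, tops 24 mm above the floor (77 mm free)
- lane_free (a point): point on the lane floor behind the white label, in the lane's middle: the nominal place of a seated jar's axis; axes as the display. This lane starts empty; same insert, its depth is unknown in the same way. A jar held by its lid swings a few degrees in the fingers, foot towards the robot, when the spring pushes on its foot, so it helps to lean the foot in first
- pusher_red (a joint): slide of the black spring pusher behind the red label, m, measured within its insert. -0.052: empty, paddle face 5 mm behind the front stop; about -0.001: jar in place; +0.005: rear end stop (62 mm from front stop to paddle, a few mm more than a jar: do not ram it). Paddle 56 mm wide, top 60 mm above the floor. Spring to the front, 3 N empty to 3.7 N, damping 14 N s/m
- pusher_gold (a joint): the same behind the yellow label
- pusher_free (a joint): the same behind the white label; its lane starts empty
- jar_red_mid (a point): red-lidded glass jar, 91 mm high, 0.36 kg; the point is on its axis half-way up, z up its axis. Six-sided body narrowing to the shoulder: 53 mm across flats, 61 mm across corners, two flats facing along its own x; foot 55 mm deep along x. Round lid 56 mm wide and 11 mm high at the top, wider than the shoulder: the lid is what fingers hold
- jar_gold_mid (a point): yellow-lidded glass jar, 97 mm high, 0.33 kg; the point is on its axis half-way up, z up its axis. Six-sided body narrowing to the shoulder: 53 mm across flats, 61 mm across corners, two flats facing along its own x; foot 55 mm deep along x. Round lid 57 mm wide and 11 mm high at the top, wider than the shoulder: the lid is what fingers hold
- tin: flat red and cream mint tin, 60x92x23 mm, origin at the centre of its underside; to be left alone
- shaker: glass sugar shaker with grey top, 44 mm across, 90 mm high, origin at the centre of its underside; to be left alone

How it is judged:
By the outcome, as a careful person would: the job done as asked, in the order asked, and still so for the second after the job is handed in, with the robot touching nothing.
It also fails if it takes over 72 s, if anything falls off the work surface, if the arm or the gripper's body presses on something with over 40 N, if the wrist force passes 120 N, or if a joint passes its speed limit or range.

## Robot

A 7-joint arm with a two-finger parallel gripper is mounted at the origin on a cart in front of the work surface, level with it; the furniture and walls round the work are solid. World frame = base frame: x ahead of the robot, y to its left, z up, the work surface at z = 0. Lengths are in m, angles in rad, forces in N, time in s.
With the tool pointing down it reaches from about 0.4 to 0.85 m from the base axis. Payload 10.4 kg.
Tool frame: the origin (TCP) lies on the centre line of the jaws, within the pads' length; the fingertips stand 11 mm ahead of it and the grasp point (between the pads) lies 8 mm behind it; z points along the fingers, y is the line along which they close (so a half turn about z gives the same grasp; the last joint's range is limited). The gripper opens to 87 mm and grips with 3 to 60 N. Pads are 19 mm wide; open, the fingers measure 117 mm over their backs; the gripper's body (75 mm by 190 mm) begins 51 mm behind the grasp point.
Start: joints at [-1.14, 0.332, -0.065, 1.46, 0.022, 1.35, -0.088], TCP at [0.274, 0.562, 0.234] pointing down, gripper open.
Joint ranges: [-2.6, 2.6], [-0.5, 2.12], [-1.47, 1.34], [0.16, 2.42], [-1.27, 4.41], [0.06, 2.06], [-2.6, 2.6]. Speed limits (rad/s): [2.22, 2.22, 2.79, 2.79, 3.14, 3.14, 3.14].

## Interface

Orientations are given as a unit quaternion [x, y, z, w].
In Python, from bench import r gives the robot as it stands.
- The arm moves only by the shell command python3 -m pendant 'ROWS' [OPENING] [FORCE]. ROWS is JSON, a list of rows, each a list of 4 numbers: the shift along the tool's x, y, z in m, then the turn about the tool's z in rad. A call has 1 to 8 rows; each row shifts and turns the commanded pose from where the row before left it, along the tool's axes as they then stand; what a row does not reach is not made up. A row lasts 1/12 s, in which the tool goes at most 41.7 mm and 7.16 degrees, less where a joint would pass 70% of its speed; a pose out of reach is approached as far as the arm can. A call with a gripper value outside its range is refused whole. OPENING is the opening, from 0 (shut) to 1 (fully open), set as the call begins (- or left out, the last holds). The fingers move at their own pace and stop on an object; FORCE is the grip in N (left out, the last holds). Time passes only in rows, so rows that do not move let the fingers close. It gives the time, the measured TCP pose, the force, the opening and the grip force at its end, in the units of the state.
- r.read_state(): the state, without advancing time (a new reading comes with each control period).
- r.camera(name): name is "scene" or "top" or "wrist"; returns a dict with "img" (480x640x3 uint8, red, green, blue), "camera_matrix" (3x3 intrinsics, pixels), "xyz" and "attitude" of the camera in the world. Camera axes: x right, y down, z forward; pixel columns grow to the right and rows downward; lengths in m; the calibration is good to about 2 mm. The wrist camera is an equidistant fisheye: a pixel r from the principal point sees the ray r / f radians off the axis. A picture is of the moment at which its call begins. There is no depth.
- r.close_job(): hands the job in; it is judged then, once.
Trained networks look in the newest picture that a camera, given by its name, has taken for a name from the list of things; names that differ only in an ending like _2 or _b are one class to them, and where a whole thing is asked for, a point or a joint stands for the part that bears it (a point fixed in the world has none). Each returns a list of dicts, best first, with "score" (0 to 1); they miss things now and then, are a little off and sometimes report something else, mostly with a low value. They report only what shows in the picture. A call takes as long as a camera call.
- r.outline_of(thing, camera): "mask" (480x640 bool, what is visible of it) and "bbox" ([centre column, centre row, width, height] in pixels, round what is visible of it).
The state is a dict: "time": time; "joint_positions": joint angles; "joint_vel": joint speeds; "joint_torque": joint torques, N m; "ee_pos": TCP position; "eef_rot": TCP orientation; "ft_force": force on the tool from outside, world axes, zero at the start; "torque": the same for the moment, N m; "width": finger opening in m; "grip_force": force on a finger pad.
Only numpy, scipy, OpenCV 4.12 (cv2) and the standard library are available. Lean on these libraries where they do the work, as an engineer would, in place of code of your own. Each camera call takes 0.05 s, during which the arm holds its last target. There are 200 camera calls.

## Working session

There is one attempt and no reset: what is moved stays moved. The work goes in short steps, Python scripts to look and compute and a shell command to move; the robot and the scene stay as the last step left them, time stands still between calls to the robot, and variables do not carry over. Pictures are saved under pics/ and viewed, at most 10 in all, crops included, and the job is handed in when it is done.

```bash
ls; mkdir -p pics
python3 - <<'E'
from bench import r
import cv2,numpy as np
s=r.read_state();print({k:np.round(v,3).tolist() for k,v in s.items()})
for c in("scene","top","wrist"):
    d=r.camera(c);cv2.imwrite(f"pics/{c}0.png",d["img"][:,:,::-1])
    print(c,np.round(d["camera_matrix"],1).tolist(),np.round(d["xyz"],4).tolist(),np.round(d["attitude"],4).tolist())
    for t in("display","jar_red_mid","jar_gold_mid","tin","shaker","pusher_free"):
        print(t,[(round(o["score"],2),np.round(o["bbox"]).tolist()) for o in r.outline_of(t,c)][:3])
E
```

```text
pics
{'time': 0.0, 'joint_positions': [-1.14, 0.333, -0.065, 1.461, 0.022, 1.35, -0.088], 'joint_vel': [-0.0, 0.002, -0.001, -0.0, -0.001, -0.0, 0.0], 'joint_torque': [-0.001, -62.326, 0.024, -38.99, -0.061, 0.04, 0.0], 'ee_pos': [0.274, 0.561, 0.233], 'eef_rot': [0.225, 0.974, -0.001, -0.0], 'ft_force': [-0.149, 0.67, 0.674], 'torque': [-0.013, -0.038, -0.04], 'grip_force': 0.0, 'width': 0.087}
scene [[562.0, 0.0, 322.5], [0.0, 562.0, 237.9], [0.0, 0.0, 1.0]] [0.0261, -0.2632, 0.8077] [0.8267, -0.4031, 0.1628, -0.3572]
display [(0.72, [267.0, 220.0, 182.0, 179.0])]
jar_red_mid []
jar_gold_mid [(0.58, [303.0, 265.0, 34.0, 50.0])]
tin [(0.65, [303.0, 265.0, 37.0, 52.0]), (0.58, [444.0, 292.0, 45.0, 50.0]), (0.2, [385.0, 290.0, 22.0, 44.0])]
shaker [(0.59, [383.0, 290.0, 24.0, 44.0])]
pusher_free [(0.9, [201.0, 259.0, 33.0, 20.0])]
top [[445.6, 0.0, 315.9], [0.0, 445.6, 237.2], [0.0, 0.0, 1.0]] [0.5205, 0.2139, 0.9758] [-0.7029, 0.7108, -0.0154, 0.0206]
display [(0.62, [255.0, 229.0, 199.0, 162.0]), (0.4, [286.0, 284.0, 27.0, 15.0]), (0.26, [415.0, 181.0, 47.0, 38.0])]
jar_red_mid [(0.66, [274.0, 262.0, 37.0, 26.0]), (0.16, [268.0, 244.0, 23.0, 20.0])]
jar_gold_mid [(0.89, [321.0, 247.0, 28.0, 30.0]), (0.51, [254.0, 227.0, 201.0, 165.0])]
tin [(0.66, [417.0, 182.0, 49.0, 45.0])]
shaker [(0.73, [383.0, 220.0, 19.0, 24.0])]
pusher_free [(0.43, [323.0, 248.0, 24.0, 29.0])]
wrist [[371.6, 0.0, 314.6], [0.0, 371.6, 233.0], [0.0, 0.0, 1.0]] [0.2, 0.5977, 0.3841] [0.8385, 0.5243, 0.0786, 0.1259]
display [(0.7, [258.0, 381.0, 78.0, 35.0])]
jar_red_mid []
jar_gold_mid []
tin []
shaker [(0.52, [258.0, 382.0, 79.0, 33.0])]
pusher_free [(0.83, [263.0, 389.0, 41.0, 27.0])]
```

Run:
```python
import cv2
a=cv2.imread("pics/scene0.png")[115:325,160:480];b=cv2.imread("pics/top0.png")[140:330,140:460]
cv2.imwrite("pics/sc.png",cv2.resize(a,None,fx=2.5,fy=2.5,interpolation=cv2.INTER_CUBIC));cv2.imwrite("pics/tc.png",cv2.resize(b,None,fx=2.5,fy=2.5,interpolation=cv2.INTER_CUBIC))
```

```text
(no output)
```

View pics/sc.png

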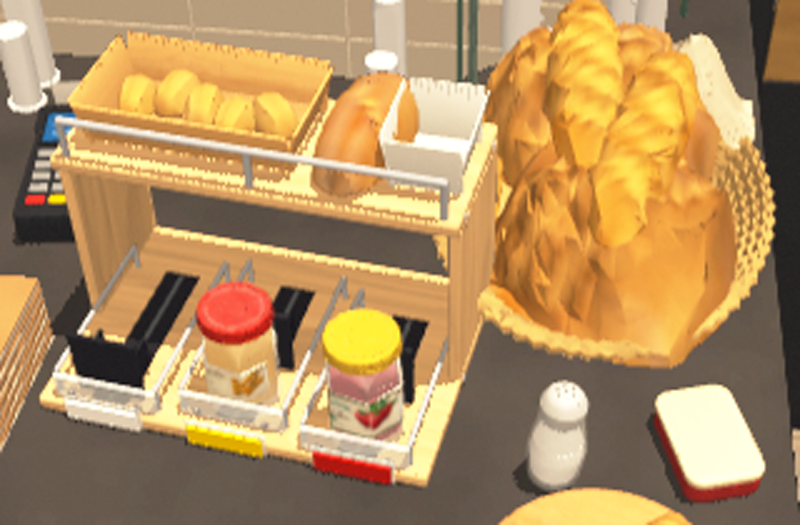

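View pics/tc.png

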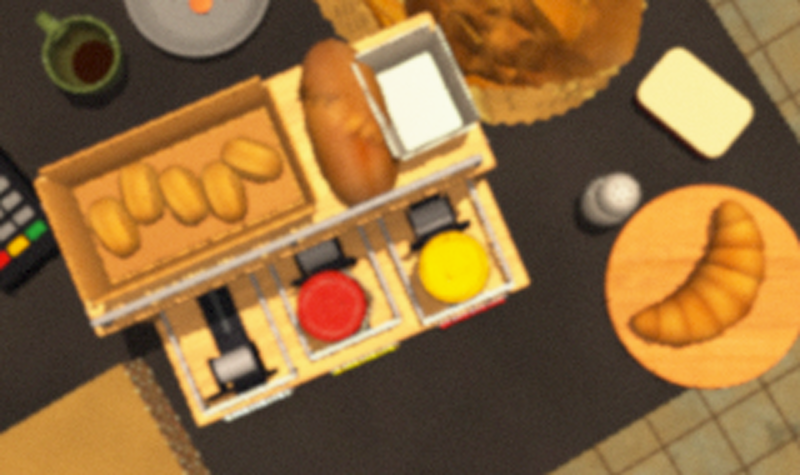

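The scene shows the lanes from left to right as white (empty, paddle forward), yellow label with the red jar (lid about 254,240 px full-frame), and red label with the yellow jar (lid about 305,252). In the top view the lids are at about (273,262) and (321,246). The tin, shaker and plate are off to the right.

```bash
cat > h.py <<'E'
from bench import r
import cv2,numpy as np
from scipy.spatial.transform import Rotation as R
def plane(d,px,z,fish=False):
    px=np.atleast_2d(px).astype(float);K=d["camera_matrix"];q=(px-[K[0,2],K[1,2]])/K[0,0]
    if fish:
        t=np.linalg.norm(q,axis=1,keepdims=True);v=np.c_[q/t*np.sin(t),np.cos(t)]
    else: v=np.c_[q,np.ones(len(q))]
    w=R.from_quat(d["attitude"]).apply(v);o=np.array(d["xyz"])
    return o+w*((z-o[2])/w[:,2])[:,None]
def lids(img):
    h=cv2.cvtColor(img,cv2.COLOR_RGB2HSV);out={}
    for n,m in dict(red=((h[...,0]<6)|(h[...,0]>174))&(h[...,1]>190)&(h[...,2]>90),gold=(abs(h[...,0].astype(int)-27)<5)&(h[...,1]>215)&(h[...,2]>120)).items():
        k,l,s,c=cv2.connectedComponentsWithStats(m.astype(np.uint8));
        i=np.argsort(-s[1:,4])[:3]+1;out[n]=[(s[j].tolist(),c[j].round(1)) for j in i]
    return out
E
python3 - <<'E'
from h import *
T=np.array;D={c:r.camera(c) for c in("scene","top")}
for c,d in D.items():
    for n,z in(("red",.0975),("gold",.1035)):
        for s,ce in lids(d["img"])[n]: print(c,n,s,ce,plane(d,ce,z)[0].round(4))
t=lambda p:T(p)/2.5+140
s=lambda p:T(p)/2.5+[160,115]
a=plane(D["top"],t([[200,424],[528,282]]),.012);b=plane(D["scene"],s([[40,398],[430,478]]),.012)
for e in(a,b): v=e[1]-e[0];print("front",e.round(4).tolist(),np.hypot(*v[:2]),np.degrees(np.arctan2(v[1],v[0])))
e=T([[205,412],[293,375],[305,357],[398,322],[420,318],[510,285]])
P=plane(D["top"],t(e),.034)
v=a[1]-a[0];v/=np.linalg.norm(v);n=T([-v[1],v[0],0]);print("dir",v,n)
for p in P: print(p.round(4),"along",(p-a[0])@v,"in",(p-a[0])@n)
q=plane(D["scene"],s([[55,378],[155,402],[180,402],[278,428],[303,432],[408,465]]),.034)
for p in q: print("sc",p.round(4),"along",(p-a[0])@v,"in",(p-a[0])@n)
d=D["top"]["img"];cv2.imwrite("pics/lane.png",cv2.resize(d[240:315,195:295][:,:,::-1],None,fx=8,fy=8,interpolation=cv2.INTER_CUBIC))
E
```

```text
scene red [285, 296, 31, 13, 199] [300.4 302. ] [0.4575 0.143  0.0975]
scene red [239, 233, 30, 19, 163] [253.5 246.1] [0.5056 0.2942 0.0975]
scene red [422, 281, 42, 34, 140] [442.  306.9] [ 0.589  -0.0446  0.0975]
scene gold [235, 286, 30, 12, 179] [249.5 291.2] [0.4202 0.2212 0.1035]
scene gold [180, 193, 6, 3, 18] [182.5 194. ] [0.523  0.5041 0.1035]
top red [259, 248, 28, 29, 596] [272.1 261.8] [0.5178 0.307  0.0975]
top red [135, 240, 10, 9, 49] [139.4 244.1] [0.5556 0.5695 0.0975]
top red [317, 269, 4, 3, 4] [318.5 270. ] [0.5007 0.2158 0.0975]
top gold [309, 233, 27, 27, 566] [321.3 246.4] [0.5469 0.2098 0.1035]
top gold [144, 236, 6, 5, 17] [146.6 237.9] [0.5674 0.5529 0.1035]
top gold [295, 279, 3, 2, 4] [296.  279.5] [0.4828 0.2599 0.1035]
front [[0.4161, 0.4288, 0.012], [0.5351, 0.1449, 0.012]] 0.3078794634585724 -67.26040562473099
front [[0.4159, 0.4271, 0.012], [0.537, 0.14, 0.012]] 0.31158338996006074 -67.13618363792922
dir [ 0.38654347 -0.92227119  0.        ] [0.92227119 0.38654347 0.        ]
[0.4284 0.4197 0.034 ] along 0.013193913330959862 in 0.007883091195148958
[0.4586 0.3455 0.034 ] along 0.09335312757811517 in 0.007044434846151998
[0.4736 0.3353 0.034 ] along 0.10854803157599204 in 0.016936052191732817
[0.5022 0.2566 0.034 ] along 0.19216507606875866 in 0.012885065255088632
[0.5054 0.238  0.034 ] along 0.21054214110656222 in 0.008615872444447226
[0.5324 0.1617 0.034 ] along 0.2913391414430495 in 0.0040102599888287155
sc [0.4259 0.4148 0.034 ] along 0.016715790385854048 in 0.0036519584478424925
sc [0.4551 0.3362 0.034 ] along 0.10047491909332834 in 0.00020125706444246855
sc [0.4665 0.3214 0.034 ] along 0.11861692716543559 in 0.004977980293759968
sc [0.4921 0.2458 0.034 ] along 0.19818935915807193 in -0.0006467740849005754
sc [0.5003 0.2287 0.034 ] along 0.21717528316920606 in 0.0003607113599907036
sc [0.5227 0.1486 0.034 ] along 0.29970108327234746 in -0.010009393079749906
```

View pics/lane.png

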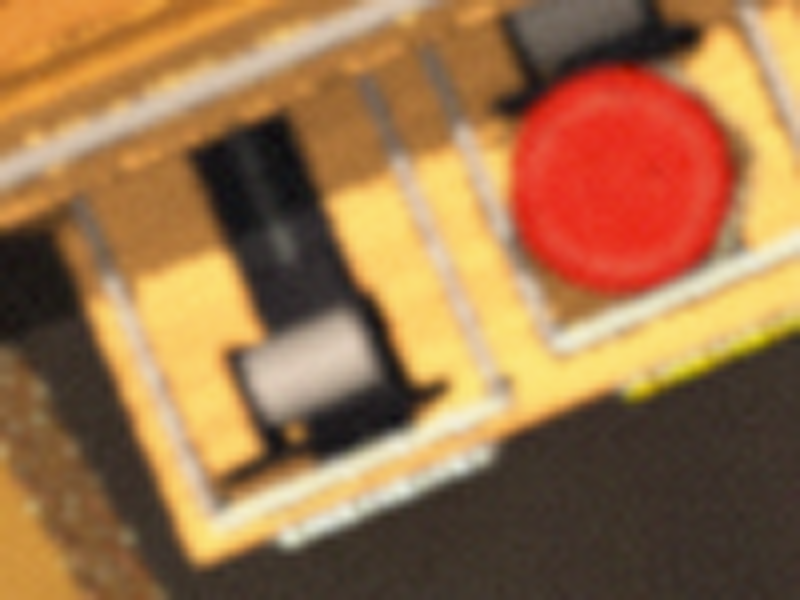

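```bash
python3 - <<'E'
from h import *
T=np.array;D={c:r.camera(c) for c in("scene","top")}
t=lambda p:T(p)/2.5+140
s=lambda p:T(p)/2.5+[160,115]
a=T([.4161,.4288,0]);n=T([.9232,.3843,0]);v=T([.3843,-.9232,0])
f=lambda nm,P:[print(nm,p.round(4),"along %.4f in %.4f"%((p-a)@v,(p-a)@n)) for p in P]
f("rail top",plane(D["top"],t([[95,322],[290,240],[480,160]]),.209))
f("rail sc",plane(D["scene"],s([[60,122],[248,155],[445,185]]),.209))
f("deck edge sc lower",plane(D["scene"],s([[55,165],[250,200],[455,232]]),.165))
f("front sc",plane(D["scene"],s([[40,400],[430,480]]),.012))
f("lab top",plane(D["top"],t([[226,415],[290,391],[333,371],[396,347],[440,325],[505,300]]),.012))
E
python3 -m pendant '[[0,0,0,-0.12],[0,0,0,-0.12],[0,0,0,-0.12],[0,0,0,-0.12],[0,0,0,-0.12],[0,0,0,-0.12],[0,0,0,-0.13],[0,0,0,0]]' 1 30
```

```text
rail top [0.5079 0.4573 0.209 ] along 0.0090 in 0.0957
rail top [0.5629 0.3227 0.209 ] along 0.1544 in 0.0947
rail top [0.6168 0.1909 0.209 ] along 0.2968 in 0.0939
rail sc [0.5078 0.4525 0.209 ] along 0.0133 in 0.0938
rail sc [0.5613 0.3175 0.209 ] along 0.1585 in 0.0913
rail sc [0.6177 0.188  0.209 ] along 0.2998 in 0.0936
deck edge sc lower [0.5047 0.467  0.165 ] along -0.0013 in 0.0965
deck edge sc lower [0.5627 0.3227 0.165 ] along 0.1543 in 0.0946
deck edge sc lower [0.6239 0.1838 0.165 ] along 0.3060 in 0.0977
front sc [0.4145 0.4255 0.012 ] along 0.0024 in -0.0027
front sc [0.5355 0.1389 0.012 ] along 0.3136 in -0.0012
lab top [0.4235 0.4064 0.012 ] along 0.0235 in -0.0017
lab top [0.4435 0.3512 0.012 ] along 0.0822 in -0.0045
lab top [0.4603 0.314  0.012 ] along 0.1230 in -0.0033
lab top [0.4803 0.2595 0.012 ] along 0.1810 in -0.0058
lab top [0.4988 0.2213 0.012 ] along 0.2233 in -0.0034
lab top [0.5198 0.165  0.012 ] along 0.2834 in -0.0057
time: 1.92
ee_pos: [0.2741, 0.5617, 0.2336]
eef_rot: [-0.197, 0.98, 0.0, -0.0]
ft_force: [0.8, 0.5, -0.7]
width: 0.0874
grip_force: 0.0
```

```bash
cat >> h.py <<'E'
A=np.array([.4161,.4288,0]);N=np.array([.9232,.3843,0]);V=np.array([.3843,-.9232,0])
def ial(p): p=np.array(p);return np.round([(p-A)@N,(p-A)@V,p[2]],4)
def wl():
    d=r.camera("wrist");o=lids(d["img"])
    for n,z in(("red",.0975),("gold",.1035)):
        for s,c in o[n][:2]:
            if s[4]>300: print("wrist",n,s,c,ial(plane(d,c,z,True)[0]))
    return d
E
python3 -m pendant '[[-0.007,-0.04,0,0],[-0.007,-0.04,0,0],[-0.007,-0.04,0,0],[-0.007,-0.04,0,0],[-0.007,-0.04,0,0],[-0.007,-0.04,0,0],[-0.007,-0.04,0,0],[-0.007,-0.04,0,0]]'
python3 -m pendant '[[0,-0.008,0,0],[0,0,0,0]]'
python3 - <<'E'
from h import *
d=wl();cv2.imwrite("pics/w1.png",d["img"][:,:,::-1]);s=r.read_state();print(ial(s["ee_pos"]),s["eef_rot"])
E
```

```text
time: 2.58
ee_pos: [0.4485, 0.2855, 0.2339]
eef_rot: [-0.192, 0.981, 0.0, 0.0]
ft_force: [1.1, 2.0, -0.6]
width: 0.0871
grip_force: 0.0
time: 2.75
ee_pos: [0.4529, 0.2763, 0.2338]
eef_rot: [-0.189, 0.982, -0.0, 0.0]
ft_force: [0.2, 0.0, -0.3]
width: 0.0871
grip_force: 0.0
[-0.025   0.1522  0.2338] [-1.90994961e-01  9.81590986e-01  1.46259964e-04  1.99275661e-04]
```

View pics/w1.png

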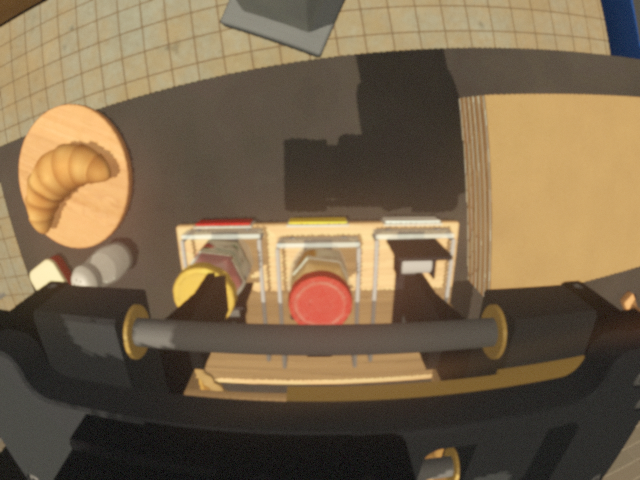

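The wrist view has the red lid at (321,299), the gold lid at (205,290), and the stops as white bars near row 240. A tan board stack lies to the left of the free lane (column > 460).

```bash
python3 - <<'E'
from h import *
d=r.camera("wrist")
for n,px,z in(("redtop",(321,299),.1),("goldtop",(205,288),.106),("stopM",[(278,241),(360,241)],.034),("stopF",[(375,234),(452,234)],.034),("stopR",[(181,232),(262,235)],.034),("front",[(177,224),(459,222)],.012),("board",[(462,98),(487,96),(489,295),(472,300)],.03)):
    for p in plane(d,px,z,True): print(n,ial(p))
E
python3 -m pendant '[[-0.03,0,0.02,0],[-0.03,0,0.02,0],[-0.009,0,0.03,0],[0,0,0.02,0],[0,0,0,0]]' 0.95
```

```text
redtop [0.0396 0.1464 0.1   ]
goldtop [0.0268 0.2452 0.106 ]
stopM [0.0087 0.188  0.034 ]
stopM [0.0095 0.1063 0.034 ]
stopF [0.0024 0.0914 0.034 ]
stopF [0.0032 0.0094 0.034 ]
stopR [-0.0016  0.289   0.034 ]
stopR [0.0023 0.2038 0.034 ]
front [-0.0042  0.3014  0.012 ]
front [-0.0036 -0.0065  0.012 ]
board [-0.1356  0.0052  0.03  ]
board [-0.1402 -0.0229  0.03  ]
board [ 0.0787 -0.0489  0.03  ]
board [ 0.0838 -0.0275  0.03  ]
time: 3.27
ee_pos: [0.5117, 0.3068, 0.1384]
eef_rot: [-0.195, 0.981, -0.001, -0.004]
ft_force: [-1.2, -0.6, -0.3]
width: 0.0824
grip_force: 0.0
```

```bash
python3 -m pendant '[[-0.001,0,0.016,0],[0,0,0.016,0],[0,0,0.015,0],[0,0,0,0]]'
python3 -m pendant '[[0,0,0,0],[0,0,0,0],[0,0,0,0],[0,0,0,0],[0,0,0,0]]' 0.4 55
python3 - <<'E'
from h import *
s=r.read_state();print(ial(s["ee_pos"]))
d=r.camera("scene")["img"][115:325,160:480,::-1];cv2.imwrite("pics/s2.png",cv2.resize(d,None,fx=2.5,fy=2.5))
E
```

```text
time: 3.6
ee_pos: [0.5136, 0.3073, 0.0951]
eef_rot: [-0.195, 0.981, -0.0, -0.002]
ft_force: [-0.5, 0.4, 0.4]
width: 0.0824
grip_force: 0.0
time: 4.02
ee_pos: [0.5159, 0.3068, 0.0975]
eef_rot: [-0.194, 0.981, 0.0, 0.001]
ft_force: [1.4, -3.7, 2.0]
width: 0.0567
grip_force: 1.9
[0.0453 0.151  0.0975]
```

View pics/s2.png

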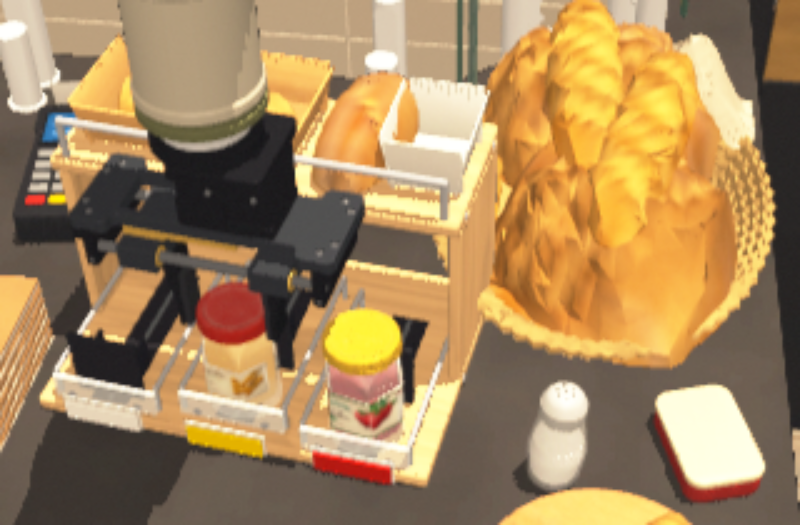

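The scene view has the fingers straddling the red lid with the body clear of the rail.

```bash
python3 -m pendant '[[0,0,0,0],[0,0,0,0],[0,0,0,0]]'
python3 -m pendant '[[0,0,-0.005,0],[0,0,-0.005,0],[0,0,-0.005,0],[0,0,0,0],[0.003,0,0,0],[0.003,0,0,0],[0.002,0,0,0],[0,0,0,0]]'
python3 - <<'E'
from h import *
s=r.read_state();print(ial(s["ee_pos"]))
d=r.camera("scene")["img"][205:295,200:320,::-1];cv2.imwrite("pics/s3.png",cv2.resize(d,None,fx=6,fy=6,interpolation=2))
E
```

```text
time: 4.32
ee_pos: [0.5161, 0.3065, 0.0974]
eef_rot: [-0.194, 0.981, 0.0, 0.001]
ft_force: [-0.1, -1.7, 6.0]
width: 0.055
grip_force: 54.9
time: 4.98
ee_pos: [0.5097, 0.3043, 0.1133]
eef_rot: [-0.194, 0.981, 0.001, 0.003]
ft_force: [5.8, 1.7, 0.8]
width: 0.0548
grip_force: 55.0
[0.0386 0.1509 0.1133]
```

View pics/s3.png

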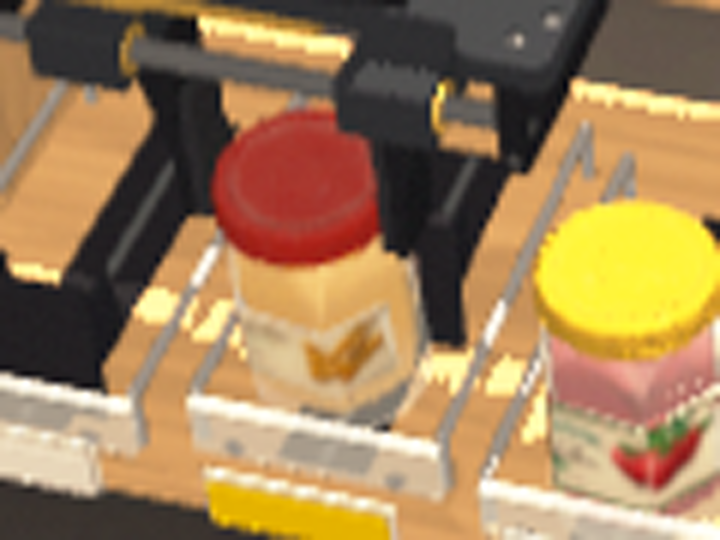

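```bash
python3 -m pendant '[[0,0,-0.007,0],[0.003,0,-0.007,0],[0.015,0,-0.001,0],[0.02,0,0,0],[0.02,0,0,0],[0.02,0,0,0],[0.02,0,0,0],[0,0,0,0]]'
python3 - <<'E'
from h import *
s=r.read_state();print(ial(s["ee_pos"]))
d=r.camera("scene")["img"][200:325,180:340,::-1];cv2.imwrite("pics/s4.png",cv2.resize(d,None,fx=4.5,fy=4.5,interpolation=2))
E
```

```text
time: 5.7
ee_pos: [0.4139, 0.2648, 0.1265]
eef_rot: [-0.195, 0.981, -0.0, -0.001]
ft_force: [0.9, -0.3, -3.6]
width: 0.055
grip_force: 55.0
[-0.065   0.1506  0.1265]
```

View pics/s4.png

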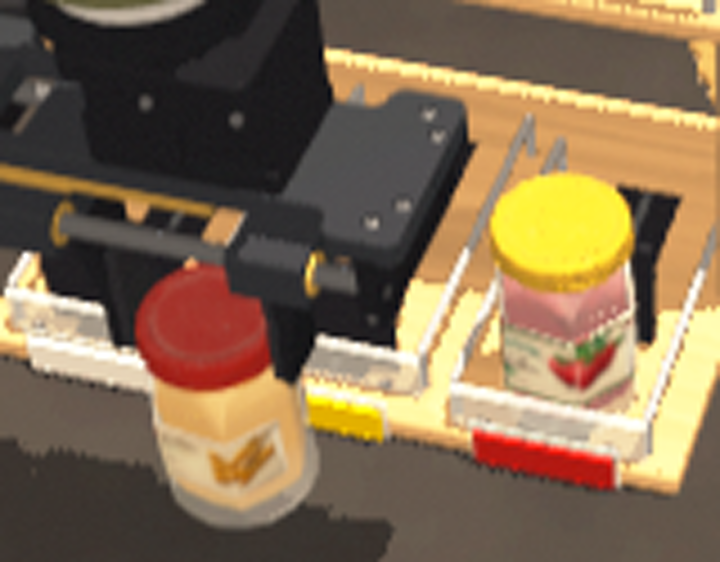

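Red jar is held clear with the foot leaning slightly inward, as intended.

```bash
python3 -m pendant '[[0,0.025,0,0],[0,0.03,0,0],[0,0.03,0,0],[-0.004,0.015,0,0],[-0.016,0,0,0],[-0.015,0,0,0],[-0.005,0,0,0],[-0.004,0,0,0]]'
python3 -m pendant '[[-0.006,0,0,0],[-0.008,0,0,0],[-0.008,0,0,0],[-0.008,0,0,0],[-0.008,0,0,0],[-0.008,0,0,0],[-0.006,0,0,0],[0,0,0,0]]'
python3 - <<'E'
from h import *
s=r.read_state();print(ial(s["ee_pos"]))
E
```

```text
time: 6.42
ee_pos: [0.4207, 0.3754, 0.1265]
eef_rot: [-0.194, 0.981, -0.0, -0.0]
ft_force: [0.3, -0.7, -4.0]
width: 0.0546
grip_force: 55.0
time: 7.08
ee_pos: [0.4688, 0.3956, 0.1263]
eef_rot: [-0.194, 0.981, 0.0, -0.0]
ft_force: [-3.1, -1.4, -2.1]
width: 0.0544
grip_force: 55.0
[0.0359 0.0509 0.1263]
```

```bash
python3 -m pendant '[[-0.003,0,0,0],[-0.003,0,0,0],[0,0,0,0],[0,0,0.003,0],[0,0,0.003,0],[0,0,0.002,0],[0,0,0,0]]'
python3 - <<'E'
from h import *
s=r.read_state();print(ial(s["ee_pos"]))
d=r.camera("scene")["img"][200:305,170:310,::-1];cv2.imwrite("pics/s5.png",cv2.resize(d,None,fx=5.5,fy=5.5,interpolation=2))
E
```

```text
time: 7.67
ee_pos: [0.4735, 0.3973, 0.1179]
eef_rot: [-0.194, 0.981, -0.0, -0.0]
ft_force: [-3.0, -0.7, -2.3]
width: 0.0547
grip_force: 55.0
[0.0408 0.0511 0.1179]
```

View pics/s5.png

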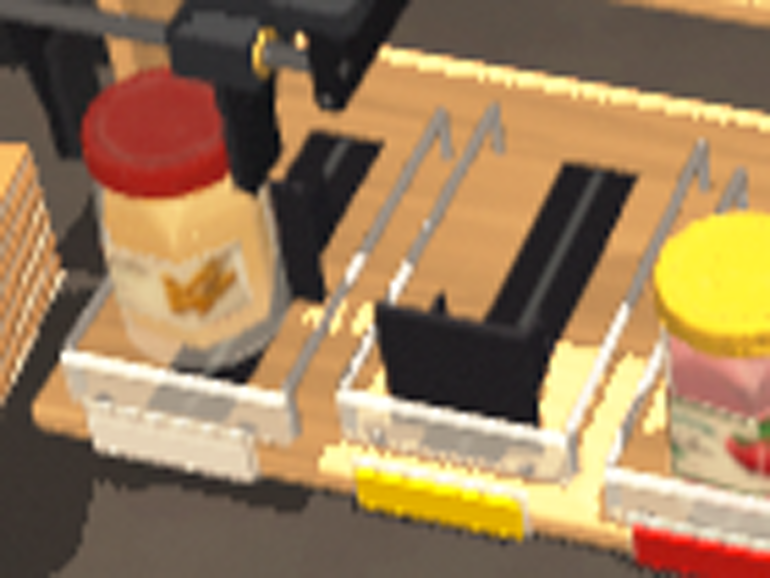

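The foot is visibly behind the clear stop with no contact, so I lower it.

```bash
python3 -m pendant '[[0,0,0.004,0],[0,0,0.004,0],[0.001,0,0.004,0],[0,0,0.003,0],[0,0,0.001,0],[0,0,0.001,0],[0,0,0,0]]'
python3 -m pendant '[[0.001,0,0.001,0],[0.001,0,0.001,0],[0,0,0.001,0],[0,0,0,0]]'
```

```text
time: 8.3
ee_pos: [0.4727, 0.397, 0.1013]
eef_rot: [-0.194, 0.981, -0.0, -0.0]
ft_force: [-2.7, -0.8, -3.2]
width: 0.0548
grip_force: 55.0
time: 8.63
ee_pos: [0.4708, 0.3964, 0.0985]
eef_rot: [-0.194, 0.981, 0.0, -0.0]
ft_force: [-3.6, -1.5, -1.9]
width: 0.0549
grip_force: 55.0
```

```bash
python3 -m pendant '[[0,0,0.001,0],[0,0,0.0005,0],[0,0,0,0]]'
python3 -m pendant '[[0,0,0.0005,0],[0,0,0,0],[0,0,0,0]]'
```

```text
time: 8.88
ee_pos: [0.4711, 0.3965, 0.0975]
eef_rot: [-0.194, 0.981, 0.0, 0.0]
ft_force: [-4.6, -2.7, 2.5]
width: 0.0548
grip_force: 55.0
time: 9.13
ee_pos: [0.4713, 0.3966, 0.0974]
eef_rot: [-0.194, 0.981, 0.0, 0.0]
ft_force: [-5.4, -3.2, 6.2]
width: 0.0548
grip_force: 55.0
```

```bash
python3 -m pendant '[[0,0,0,0],[0,0,0,0],[0,0,0,0]]' - 4
python3 -m pendant '[[0,0,0,0],[0,0,0,0],[0,0,0,0],[0,0,0,0]]' 0.92 30
python3 -m pendant '[[0.001,0,-0.01,0],[0.001,0,-0.02,0],[0.001,0,-0.025,0],[0.003,0,-0.025,0],[0.01,-0.01,-0.02,0],[0.02,-0.03,-0.01,0]]'
python3 - <<'E'
from h import *
s=r.read_state();print(ial(s["ee_pos"]))
for c in("top","scene"):
    d=r.camera(c)
    for n,z in(("red",.0975),("gold",.1035)):
        s,ce=lids(d["img"])[n][0];print(c,n,s,ce,ial(plane(d,ce,z)[0]))
    if c=="scene": cv2.imwrite("pics/s6.png",cv2.resize(d["img"][205:295,170:310,::-1],None,fx=5.5,fy=5.5,interpolation=2))
E
```

```text
time: 9.38
ee_pos: [0.4715, 0.3963, 0.097]
eef_rot: [-0.194, 0.981, 0.0, 0.001]
ft_force: [-2.3, -2.8, 5.5]
width: 0.0559
grip_force: 4.0
time: 9.72
ee_pos: [0.471, 0.3965, 0.0964]
eef_rot: [-0.194, 0.981, 0.0, 0.0]
ft_force: [-0.1, -0.5, 0.5]
width: 0.0745
grip_force: 0.0
time: 10.22
ee_pos: [0.4522, 0.35, 0.2099]
eef_rot: [-0.197, 0.98, 0.002, 0.002]
ft_force: [0.2, 0.2, 0.6]
width: 0.0802
grip_force: 0.0
[0.003  0.0866 0.2099]
top red [215, 272, 18, 11, 113] [223.  276.6] [0.0584 0.0513 0.0975]
top gold [309, 233, 26, 27, 558] [321.3 246.4] [0.0365 0.2525 0.1035]
scene red [285, 296, 31, 13, 195] [300.4 302. ] [-0.0716  0.2798  0.0975]
scene gold [235, 286, 30, 12, 178] [249.6 291.2] [-0.076   0.1934  0.1035]
```

View pics/s6.png

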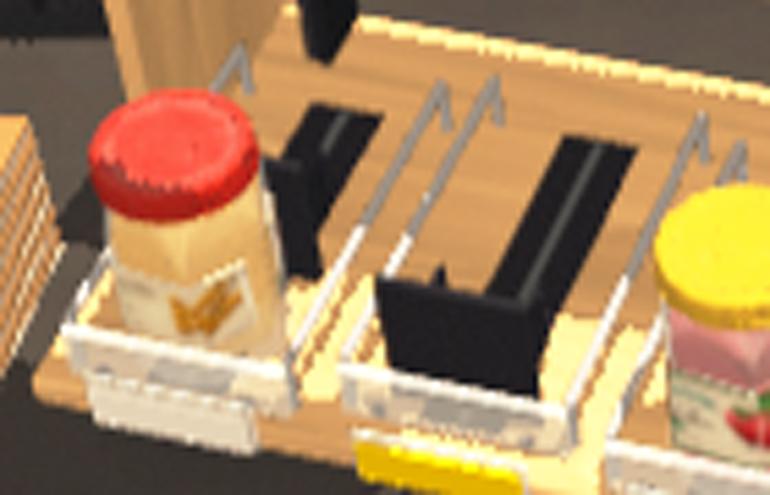

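The red jar stands upright in the free lane behind the stop, with the paddle behind it. Next is the gold jar.

```bash
python3 -m pendant '[[-0.004,-0.04,0,0],[-0.007,-0.04,0,0],[-0.007,-0.04,0,0],[-0.007,-0.04,0.01,0],[-0.006,-0.002,0.02,0],[0,0,0.02,0],[0,0,0,0],[0,0,0,0]]' 0.95
python3 - <<'E'
from h import *
s=r.read_state();print(ial(s["ee_pos"]),s["eef_rot"])
E
```

```text
time: 10.98
ee_pos: [0.5426, 0.2081, 0.1564]
eef_rot: [-0.195, 0.981, -0.0, -0.001]
ft_force: [0.4, 0.2, 0.4]
width: 0.0827
grip_force: 0.0
[0.032  0.2524 0.1564] [-1.94604321e-01  9.80881420e-01 -7.29478216e-05 -8.90875016e-04]
```

```bash
python3 -m pendant '[[-0.003,0,0.015,0],[0,0,0.015,0],[0,0,0.015,0],[0,0,0.008,0],[0,0,0,0],[0,0,0,0]]'
python3 -m pendant '[[0,0,0,0],[0,0,0,0],[0,0,0,0],[0,0,0,0],[0,0,0,0],[0,0,0,0],[0,0,0,0]]' 0.4 55
```

```text
time: 11.48
ee_pos: [0.5463, 0.2096, 0.1047]
eef_rot: [-0.195, 0.981, 0.0, 0.0]
ft_force: [0.6, 0.7, 1.0]
width: 0.0827
grip_force: 0.0
time: 12.07
ee_pos: [0.5462, 0.209, 0.1039]
eef_rot: [-0.194, 0.981, 0.0, 0.0]
ft_force: [-0.9, -0.6, 3.1]
width: 0.0557
grip_force: 55.0
```

Run:
```python
from h import *
s=r.read_state();print(ial(s["ee_pos"]))
```

```text
[0.0356 0.2529 0.1039]
```

```bash
python3 -m pendant '[[0,0,-0.005,0],[0,0,-0.005,0],[0,0,-0.005,0],[0,0,0,0],[0.003,0,0,0],[0.003,0,0,0],[0.002,0,0,0],[0,0,0,0]]'
python3 -m pendant '[[0,0,-0.007,0],[0.003,0,-0.007,0],[0.015,0,-0.001,0],[0.02,0,0,0],[0.02,0,0,0],[0.02,0,0,0],[0.015,0,0,0],[0,0,0,0]]'
python3 - <<'E'
from h import *
s=r.read_state();print(ial(s["ee_pos"]))
E
```

```text
time: 12.73
ee_pos: [0.5399, 0.2065, 0.1201]
eef_rot: [-0.194, 0.981, 0.001, 0.002]
ft_force: [4.9, 1.0, 0.5]
width: 0.0555
grip_force: 55.0
time: 13.4
ee_pos: [0.4496, 0.169, 0.1336]
eef_rot: [-0.194, 0.981, -0.0, -0.001]
ft_force: [0.0, -0.7, -4.3]
width: 0.0551
grip_force: 55.0
[-0.0689  0.2527  0.1336]
```

```bash
python3 -m pendant '[[0,0.025,0,0],[0,0.03,0,0],[0,0.03,0,0],[-0.004,0.017,0,0],[-0.016,0,0,0],[-0.018,0,0,0],[-0.008,0,0,0],[-0.006,0,0,0]]'
python3 -m pendant '[[-0.006,0,0,0],[-0.008,0,0,0],[-0.008,0,0,0],[-0.008,0,0,0],[-0.008,0,0,0],[-0.008,0,0,0],[-0.008,0,0,0],[0,0,0,0]]'
python3 - <<'E'
from h import *
s=r.read_state();print(ial(s["ee_pos"]))
E
```

```text
time: 14.07
ee_pos: [0.4624, 0.2846, 0.1336]
eef_rot: [-0.194, 0.981, -0.0, -0.0]
ft_force: [-1.1, -0.3, -4.9]
width: 0.0552
grip_force: 55.0
time: 14.73
ee_pos: [0.5127, 0.3055, 0.1333]
eef_rot: [-0.194, 0.981, 0.0, -0.0]
ft_force: [-3.3, -2.0, -3.0]
width: 0.0555
grip_force: 55.0
[0.0419 0.1509 0.1333]
```

```bash
python3 -m pendant '[[-0.003,0,0,0],[-0.003,0,0,0],[0,0,0,0],[0,0,0.003,0],[0,0,0.003,0],[0,0,0.002,0],[0,0,0,0]]'
python3 - <<'E'
from h import *
s=r.read_state();print(ial(s["ee_pos"]))
d=r.camera("scene")["img"][200:305,190:330,::-1];cv2.imwrite("pics/s7.png",cv2.resize(d,None,fx=5.5,fy=5.5,interpolation=2))
E
```

```text
time: 15.32
ee_pos: [0.517, 0.3074, 0.125]
eef_rot: [-0.194, 0.981, -0.0, -0.0]
ft_force: [-2.5, -0.9, -5.4]
width: 0.0556
grip_force: 55.0
[0.0465 0.1508 0.125 ]
```

View pics/s7.png

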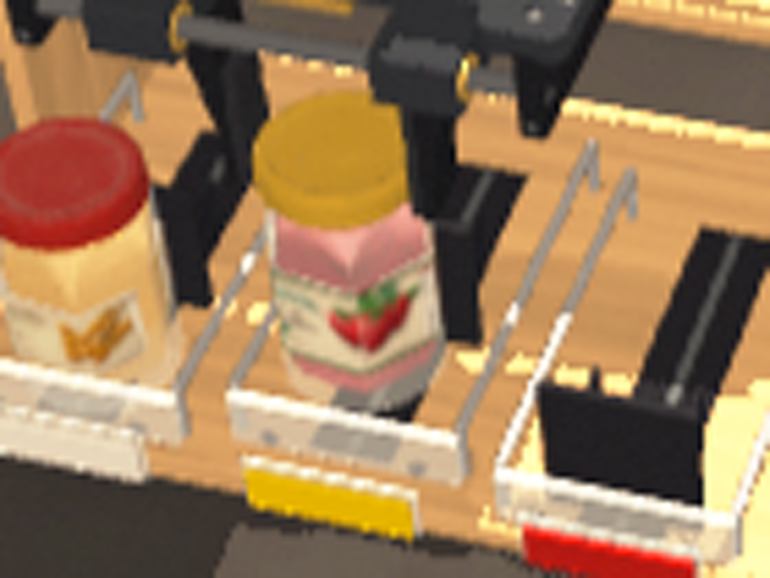

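The gold jar's foot is likewise behind the clear stop, so I lower it in checked steps.

```bash
python3 -m pendant '[[-0.001,0,0.003,0],[0,0,0.003,0],[0,0,0.003,0],[0,0,0,0]]'
python3 -m pendant '[[0,0,0.003,0],[0,0,0.003,0],[0,0,0.001,0],[0,0,0.001,0],[0,0,0,0]]'
python3 -m pendant '[[0.001,0,0.001,0],[0.0005,0,0.001,0],[0,0,0.0005,0],[0,0,0,0]]'
```

```text
time: 15.7
ee_pos: [0.518, 0.3077, 0.1158]
eef_rot: [-0.194, 0.981, -0.0, -0.0]
ft_force: [-3.1, -0.7, -3.7]
width: 0.0553
grip_force: 55.0
time: 16.12
ee_pos: [0.5181, 0.3078, 0.1083]
eef_rot: [-0.194, 0.981, -0.0, -0.0]
ft_force: [-2.9, -0.6, -3.4]
width: 0.0551
grip_force: 55.0
time: 16.45
ee_pos: [0.5168, 0.3073, 0.106]
eef_rot: [-0.194, 0.981, 0.0, -0.0]
ft_force: [-2.4, -2.4, -3.4]
width: 0.0556
grip_force: 55.0
```

```bash
python3 -m pendant '[[0,0,0.001,0],[0,0,0.0005,0],[0,0,0,0]]'
python3 -m pendant '[[0,0,0.0005,0],[0,0,0,0],[0,0,0,0]]'
```

```text
time: 16.7
ee_pos: [0.5168, 0.3073, 0.1045]
eef_rot: [-0.194, 0.981, 0.0, -0.0]
ft_force: [-2.4, -1.0, -2.1]
width: 0.0554
grip_force: 55.0
time: 16.95
ee_pos: [0.5169, 0.3073, 0.1041]
eef_rot: [-0.194, 0.981, 0.0, 0.0]
ft_force: [-3.1, -1.9, -1.9]
width: 0.0556
grip_force: 55.0
```

```bash
python3 -m pendant '[[0,0,0.0005,0],[0,0,0.0005,0],[0,0,0,0],[0,0,0,0]]'
```

```text
time: 17.28
ee_pos: [0.5171, 0.3075, 0.1041]
eef_rot: [-0.194, 0.981, 0.0, 0.0]
ft_force: [-5.5, -3.3, 5.0]
width: 0.0553
grip_force: 55.0
```

```bash
python3 -m pendant '[[0,0,0,0],[0,0,0,0],[0,0,0,0]]' - 4
python3 -m pendant '[[0,0,0,0],[0,0,0,0],[0,0,0,0],[0,0,0,0]]' 0.92 30
python3 -m pendant '[[0.001,0,-0.01,0],[0.001,0,-0.02,0],[0.001,0,-0.025,0],[0.004,0,-0.025,0],[0.03,0,-0.01,0],[0.035,0,0,0],[0.035,0,0,0],[0,0,0,0]]'
python3 - <<'E'
from h import *
s=r.read_state();print(ial(s["ee_pos"]))
d=r.camera("top");o=lids(d["img"])
for n,z in(("red",.0975),("gold",.1035)):
    s,ce=o[n][0];print(n,s,ce,ial(plane(d,ce,z)[0]))
E
```

```text
time: 17.53
ee_pos: [0.5174, 0.3075, 0.1038]
eef_rot: [-0.194, 0.981, 0.0, 0.001]
ft_force: [-4.2, -1.6, 5.7]
width: 0.0563
grip_force: 4.0
time: 17.87
ee_pos: [0.5171, 0.3074, 0.103]
eef_rot: [-0.194, 0.981, 0.0, 0.0]
ft_force: [0.5, -0.5, 0.0]
width: 0.0755
grip_force: 0.0
time: 18.53
ee_pos: [0.4131, 0.2645, 0.1933]
eef_rot: [-0.195, 0.981, -0.0, -0.001]
ft_force: [1.0, 0.6, 0.5]
width: 0.0797
grip_force: 0.0
[-0.0659  0.1505  0.1933]
red [213, 272, 28, 28, 599] [226.7 285.6] [0.0393 0.0513 0.0975]
gold [259, 250, 26, 26, 551] [271.2 262.4] [0.0465 0.1501 0.1035]
```

```bash
python3 -m pendant '[[-0.01,0.035,0,0],[-0.02,0.03,0,0],[-0.025,0.025,0,0],[-0.03,0.0095,0,0],[-0.019,0,0.015,0],[0,0,0.03,0],[0,0,0,0],[0,0,0,0]]' 0.95
python3 - <<'E'
from h import *
s=r.read_state();print(ial(s["ee_pos"]),s["eef_rot"])
E
```

```text
time: 19.25
ee_pos: [0.4757, 0.3976, 0.1471]
eef_rot: [-0.194, 0.981, -0.001, -0.001]
ft_force: [-0.3, 0.5, 0.9]
width: 0.0822
grip_force: 0.0
[0.043  0.0517 0.1471] [-1.94281041e-01  9.80944578e-01 -8.16968449e-04 -1.39470191e-03]
```

```bash
python3 -m pendant '[[0.0045,0,0,0],[0,0,0.015,0],[0,0,0.015,0],[0,0,0.015,0],[0,0,0.0045,0],[0,0,0,0],[0,0,0,0]]'
python3 - <<'E'
from h import *
s=r.read_state();print(ial(s["ee_pos"]))
E
python3 -m pendant '[[0,0,0,0],[0,0,0,0],[0,0,0,0],[0,0,0,0],[0,0,0,0],[0,0,0,0],[0,0,0,0]]' 0.4 55
python3 -m pendant '[[0,0,-0.005,0],[0,0,-0.005,0],[0,0,-0.005,0],[0,0,0,0],[0.003,0,0,0],[0.003,0,0,0],[0.002,0,0,0],[0,0,0,0]]'
python3 - <<'E'
from h import *
s=r.read_state();print(ial(s["ee_pos"]))
E
```

```text
time: 19.83
ee_pos: [0.4723, 0.3969, 0.1004]
eef_rot: [-0.194, 0.981, 0.001, 0.001]
ft_force: [-0.3, -0.4, -0.0]
width: 0.0825
grip_force: 0.0
[0.0396 0.0511 0.1004]
time: 20.42
ee_pos: [0.4721, 0.3964, 0.0988]
eef_rot: [-0.194, 0.981, 0.0, 0.0]
ft_force: [0.3, -1.3, 3.1]
width: 0.0547
grip_force: 55.0
time: 21.08
ee_pos: [0.4661, 0.394, 0.1152]
eef_rot: [-0.194, 0.981, 0.001, 0.002]
ft_force: [4.5, 1.8, 0.9]
width: 0.0549
grip_force: 55.0
[0.0328 0.0513 0.1152]
```

```bash
python3 -m pendant '[[0,0,-0.007,0],[0.003,0,-0.007,0],[0.015,0,-0.001,0],[0.02,0,0,0],[0.02,0,0,0],[0.02,0,0,0],[0.023,0,0,0],[0,0,0,0]]'
python3 -m pendant '[[0,-0.025,0,0],[0,-0.035,0,0],[0,-0.035,0,0],[0,-0.035,0,0],[0,-0.035,0,0],[0,-0.025,0,0],[0,-0.011,0,0],[0,0,0,0]]'
python3 - <<'E'
from h import *
s=r.read_state();print(ial(s["ee_pos"]))
E
```

```text
time: 21.75
ee_pos: [0.367, 0.3538, 0.1287]
eef_rot: [-0.195, 0.981, -0.0, -0.001]
ft_force: [1.6, 1.6, -3.9]
width: 0.055
grip_force: 55.0
time: 22.42
ee_pos: [0.4486, 0.1664, 0.129]
eef_rot: [-0.192, 0.981, -0.0, 0.0]
ft_force: [-0.4, 0.4, -2.8]
width: 0.0545
grip_force: 55.0
[-0.0709  0.2548  0.129 ]
```

```bash
python3 -m pendant '[[-0.012,0.002,0,0],[-0.015,0,0,0],[-0.012,0,0,0],[-0.006,0,0,0],[-0.005,0,0,0],[-0.006,0,0,0],[-0.008,0,0,0],[-0.008,0,0,0]]'
python3 -m pendant '[[-0.008,0,0,0],[-0.008,0,0,0],[-0.008,0,0,0],[-0.006,0,0,0],[-0.004,0,0,0],[0,0,0,0],[0,0,0,0]]'
python3 - <<'E'
from h import *
s=r.read_state();print(ial(s["ee_pos"]))
E
```

```text
time: 23.08
ee_pos: [0.5129, 0.1988, 0.1284]
eef_rot: [-0.195, 0.981, 0.0, -0.001]
ft_force: [-5.5, -1.3, -0.8]
width: 0.0547
grip_force: 55.0
time: 23.67
ee_pos: [0.5447, 0.2114, 0.1282]
eef_rot: [-0.194, 0.981, 0.0, -0.0]
ft_force: [-3.6, 1.5, -3.2]
width: 0.0544
grip_force: 55.0
[0.0352 0.2502 0.1282]
```

```bash
python3 -m pendant '[[-0.002,-0.002,0,0],[-0.002,0,0,0],[0,0,0,0],[0,0,0.003,0],[0,0,0.003,0],[0,0,0.003,0],[0,0,0,0]]'
python3 -m pendant '[[0,0,0.003,0],[0,0,0.003,0],[0,0,0.003,0],[0,0,0,0]]'
python3 - <<'E'
from h import *
s=r.read_state();print(ial(s["ee_pos"]))
E
```

```text
time: 24.25
ee_pos: [0.5494, 0.2106, 0.1189]
eef_rot: [-0.194, 0.981, -0.0, -0.0]
ft_force: [-3.7, -1.1, -3.0]
width: 0.0547
grip_force: 55.0
time: 24.58
ee_pos: [0.5492, 0.2108, 0.1098]
eef_rot: [-0.194, 0.981, -0.0, -0.0]
ft_force: [-2.6, -1.8, -2.9]
width: 0.0549
grip_force: 55.0
[0.0391 0.2524 0.1098]
```

Now below stop height with no contact; about 11 mm left to the floor.

```bash
python3 -m pendant '[[0,0,0.003,0],[0,0,0.002,0],[0.001,0,0.001,0],[0.001,0,0.001,0],[0,0,0.001,0],[0,0,0.001,0],[0,0,0,0]]'
python3 -m pendant '[[0,0,0.001,0],[0,0,0.0005,0],[0,0,0,0],[0,0,0,0]]'
```

```text
time: 25.17
ee_pos: [0.5476, 0.2102, 0.1014]
eef_rot: [-0.194, 0.981, 0.0, -0.0]
ft_force: [-2.6, -0.7, -1.9]
width: 0.0545
grip_force: 55.0
time: 25.5
ee_pos: [0.5477, 0.2102, 0.1]
eef_rot: [-0.194, 0.981, 0.0, -0.0]
ft_force: [-3.4, -0.5, -2.2]
width: 0.0545
grip_force: 55.0
```

```bash
python3 -m pendant '[[0,0,0.0005,0],[0,0,0.0005,0],[0,0,0,0],[0,0,0,0]]'
python3 -m pendant '[[0,0,0.0005,0],[0,0,0,0],[0,0,0,0]]'
```

```text
time: 25.83
ee_pos: [0.5477, 0.2103, 0.0991]
eef_rot: [-0.194, 0.981, 0.0, 0.0]
ft_force: [-2.7, -1.2, -1.6]
width: 0.0545
grip_force: 55.0
time: 26.08
ee_pos: [0.5478, 0.2103, 0.0989]
eef_rot: [-0.194, 0.981, 0.0, 0.0]
ft_force: [-4.5, -2.7, 2.6]
width: 0.0545
grip_force: 55.0
```

```bash
python3 -m pendant '[[0,0,0.0005,0],[0,0,0,0],[0,0,0,0]]'
python3 -m pendant '[[0,0,0,0],[0,0,0,0],[0,0,0,0]]' - 4
python3 -m pendant '[[0,0,0,0],[0,0,0,0],[0,0,0,0],[0,0,0,0]]' 0.92 30
python3 -m pendant '[[0.001,0,-0.01,0],[0.001,0,-0.02,0],[0.001,0,-0.025,0],[0.004,0,-0.025,0],[0.03,0,-0.02,0],[0.035,0,-0.01,0],[0.035,0,0,0],[0,0,0,0]]'
python3 - <<'E'
from h import *
s=r.read_state();print(ial(s["ee_pos"]))
for c in("top","scene"):
    d=r.camera(c);o=lids(d["img"])
    for n,z in(("red",.0975),("gold",.1035)):
        s,ce=o[n][0];print(c,n,s,ce,ial(plane(d,ce,z)[0]))
    for t in("tin","shaker","jar_red_mid","jar_gold_mid","pusher_red"):
        print(t,[(round(o["score"],2),np.round(o["bbox"]).tolist()) for o in r.outline_of(t,c)][:3])
E
```

```text
time: 26.33
ee_pos: [0.548, 0.2103, 0.0989]
eef_rot: [-0.194, 0.981, 0.0, 0.0]
ft_force: [-5.8, -2.6, 6.2]
width: 0.0548
grip_force: 55.0
time: 26.58
ee_pos: [0.5483, 0.2103, 0.0987]
eef_rot: [-0.194, 0.981, 0.0, 0.001]
ft_force: [-3.3, -2.5, 4.8]
width: 0.0557
grip_force: 4.0
time: 26.92
ee_pos: [0.5479, 0.2104, 0.098]
eef_rot: [-0.194, 0.981, 0.0, 0.0]
ft_force: [0.3, 0.5, -0.8]
width: 0.0743
grip_force: 0.0
time: 27.58
ee_pos: [0.4445, 0.1673, 0.209]
eef_rot: [-0.194, 0.981, 0.0, -0.0]
ft_force: [1.0, 0.9, 0.6]
width: 0.08
grip_force: 0.0
[-0.0742  0.2524  0.209 ]
top red [308, 233, 27, 28, 585] [320.6 246.6] [0.0369 0.2511 0.0975]
top gold [259, 250, 26, 26, 535] [271.1 262.3] [0.0467 0.15   0.1035]
tin [(0.79, [416.0, 183.0, 48.0, 45.0])]
shaker [(0.6, [385.0, 218.0, 18.0, 25.0])]
jar_red_mid [(0.69, [321.0, 248.0, 29.0, 26.0])]
jar_gold_mid [(0.87, [271.0, 263.0, 32.0, 31.0])]
pusher_red [(0.71, [315.0, 229.0, 26.0, 22.0])]
scene red [285, 296, 31, 13, 198] [300.4 302. ] [-0.0716  0.2798  0.0975]
scene gold [235, 286, 30, 12, 178] [249.5 291.1] [-0.0758  0.1931  0.1035]
tin [(0.66, [444.0, 292.0, 43.0, 48.0])]
shaker [(0.71, [385.0, 291.0, 23.0, 44.0])]
jar_red_mid [(0.94, [306.0, 267.0, 32.0, 48.0])]
jar_gold_mid [(0.82, [252.0, 253.0, 36.0, 44.0])]
pusher_red [(0.6, [324.0, 266.0, 9.0, 19.0])]
```

Both lids sit at the original seated positions (0.0369 and 0.0467 m deep), the tin and shaker are unmoved, and the hand is clear, so I hand in.

```bash
python3 -c "
from bench import r
print(r.close_job())"
```

```text
the job is handed in; nothing more can be done
None
```

The jars are swapped: red behind the red label and yellow behind the yellow label, both seated upright against their stops by the last camera check, and the job was handed in at about 28 s.

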